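Turn the ring mandrel onto its locating pin and latch it

ROBOT

A 6-joint arm with a two-finger parallel gripper is mounted at the origin on the work surface. World frame = base frame: x ahead of the robot, y to its left, z up, the work surface at z = 0. Lengths are in m, angles in rad, forces in N, time in s.
With the tool pointing down it reaches from about 0.375 to 0.975 m from the base axis. Payload 3.8 kg.
Tool frame: the origin (TCP) lies midway between the tips of the shut fingers; the grasp point (between the pads) lies 19 mm behind it; x points along the fingers, y is the direction in which the jaws open and shut, and the axes are right-handed (so a half turn about x gives the same grasp; the last joint's range is limited). The gripper opens to 88 mm and grips with 3 to 60 N. Pads are 18 mm wide; open, the fingers measure 123 mm over their backs; the gripper's body (75 mm by 187 mm) begins 45 mm behind the grasp point.
Start: joints at [1.3, 0.264, 1.604, -0, 1.274, -0.037], TCP at [0.156, 0.657, 0.239] pointing down, gripper open.
Joint ranges: [-2.63, 2.63], [-0.94, 2.18], [0.31, 2.57], [-1.31, 4.45], [0, 2.66], [-2.55, 2.55]. Speed limits (rad/s): [2.57, 2.57, 3.14, 3.14, 3.14, 3.14].

INTERFACE

Orientations are given as a rotation vector (axis times angle).
In Python, from cell import manip, inverse_kinematics, cams, order gives the robot as it stands. Calls block until the motion is done:
- manip.move_pose(position, orientation): joint-space move of the TCP to a pose.
- manip.move_linear(position, rate=0.15, rot=None): straight line of the TCP; rot=None keeps the orientation; rate is the mean speed in m/s.
- manip.set_joints(angles): joint-space move.
- manip.set_gripper(opening, force=None): finger opening in m; force is the grip in N (None keeps the last); returns when the fingers have stopped.
- manip.dwell(seconds).
- inverse_kinematics(position, orientation): joint angles nearest the present ones, or None.
- manip.state(): the state.
- cams.capture(name): name is "side" or "top"; returns a dict with "image" (420x560x3 uint8, blue, green, red), "z_map" (420x560 float32, m along the optical axis (not along the pixel's ray), 0 where there is no reading), "intrinsics" (3x3 intrinsics, pixels), "position" and "orientation" of the camera in the world. Camera axes: x right, y down, z forward; pixel columns grow to the right and rows downward; lengths in m; the calibration is good to about 2 mm. A picture is of the moment at which its call begins.
A pose or a line that the arm cannot do raises manip.IKError and nothing moves.
- order.close_job(): hands the job in, once; it reports no verdict.
The state is a dict: "clock": time; "joint_pos": joint angles; "joint_velocities": joint speeds; "tau": joint torques, N m; "tool_pos": TCP position; "tcp_rot": TCP orientation; "contact_force": force on the tool from outside, world axes, zero at the start; "moment": the same for the moment, N m; "gripper_width": finger opening in m.
Only numpy, scipy, OpenCV 4.12 (cv2) and the standard library are available. Lean on these libraries where they do the work, as an engineer would, in place of code of your own. Each camera call takes 0.05 s, during which the arm holds its last target. There are 200 camera calls.

TASK

The ring mandrel has been dropped into its leaning bench holder the wrong way round, so its collar is riding on the locating pin. Turn it until the notch in the collar, and with it the stone groove, faces the brass pin, and push it down fully home so that the collar lies flat on the holder. Then swing the latch fully shut over the collar; leave the mallet, the jar and the ring clamp where they are.

Things in the scene. Friction and masses are not known exactly. Their poses are not given: they have to be found in the camera images.
- holder: fixed dark green-grey cast-iron mandrel holder on a 150 x 120 mm foot. Origin: centre of the bore's mouth on its flat round top face (62 mm across), 135 mm above the bench. z runs up out of the bore, leaning 30 degrees from vertical; x lies in the top face towards the brass pin on the face's higher side. Bore 26 mm wide
- mandrel_mid (a point): loose steel ring mandrel, 0.6 kg, 198 mm long; point on its axis half-way along, z to its thin end, x to its notch and dark groove. Shank 60 mm long, 24.4 mm wide; dark collar 56 mm wide, 8 mm thick, underside 39 mm below this point; above it a round taper 130 mm long, 24 to 15 mm wide. It leans up to 2 degrees in the bore; a spring plunger bears on the shank, so it wants 5 to 12 N along its axis to go down
- mandrel_tip (a point): centre of the mandrel's thin end face, on its axis, 99 mm above mandrel_mid along z; axes as mandrel_mid
- notch (a point): middle of the notch in the mandrel's collar, level with the collar's underside, 21 mm from the mandrel's axis along its x; axes as mandrel_mid. The notch is 8 mm wide, open to the collar's rim, 12 mm deep. Fully home, this point meets pin; when the collar rides on the pin the collar is about 9 mm higher
- pin (a point): foot of the brass locating pin in the holder's top face, 21 mm from the bore's axis along the holder's x, beside a red paint mark; axes as holder. Pin 6 mm in diameter, 9 mm high, round-ended, parallel to the bore. The collar lies flat only with the notch over it (about 3 degrees of play either way)
- latch (a joint): swing latch on the holder's +y side, turning about an axis parallel to the bore: 0 = fully shut against its stop, nose over the collar; grows to 1.75 rad as it opens. It turns stiffly (about 0.1 N m) and stays where it is left. Its nose passes 2 mm above the collar when the mandrel is home; a collar that stands higher blocks it
- latch_knob (a point): centre of the latch's red cylindrical knob, 17 mm wide, 30 mm high, its axis parallel to the bore, 75 mm from the pivot, on a 12 mm post; its lower end is 12.5 mm above the latch's bar. Shut, it lies straight out from the pivot along the holder's +y; opened by q it has swung round the pivot by q towards the holder's +x
- latch_pivot (a point): point on the latch's pivot axis at the height of the knob's centre, 48 mm from the bore's axis along the holder's +y and 46 mm above the top face along the holder's z
- mallet: loose mallet, 220 mm long, wooden handle, tan rawhide-coloured head, lying on the bench; bystander
- jar: loose amber glass jar with a brass lid, 60 mm across, 80 mm high, standing on the bench; bystander
- ring_clamp: loose wooden ring clamp, 130 x 28 x 24 mm, with a brass band, lying on the bench; bystander
There are look-alikes about, which are no part of the job. There is more than one size of the part that bears mandrel_mid; the job needs the smallest.

How it is judged:
On the way:
1. the mandrel is fully home, its notch over the pin (distance between notch and pin below 0.004 m and z of notch in the frame of holder below 0.0025 m), for 0.2 s.
At the end, for the whole second after the job is handed in: The mandrel's notch sits over the pin (within 4 mm) with the collar down on the holder's face (within 2.5 mm), and the latch is shut to within 0.15 rad of its stop; mallet, jar and ring clamp have not been moved more than 25 mm (all of step 1 and value of joint latch below 0.15 rad); the robot touches nothing.
It fails at once if the mallet, the jar or the ring clamp is moved more than 25 mm (distance of any of mallet, jar, ring_clamp from where it was at the start of the episode above 0.025 m).
It also fails if it takes over 61 s, if anything falls off the work surface, if the arm or the gripper's body presses on something with over 40 N, if the wrist force passes 120 N, or if a joint passes its speed limit or range.

## Working session

There is one attempt and no reset: what is moved stays moved. The work goes in short steps, each a Python script; the robot and the scene stay as the last script left them, time stands still between calls to the robot, and variables do not carry over. Pictures are saved under pics/ and viewed, about 8 in all and at most 12, crops included, and the job is handed in when it is done.

```bash
ls; mkdir -p pics; cat > h.py <<'E'
import numpy as np, cv2
from cell import manip, inverse_kinematics, cams, order
from scipy.spatial.transform import Rotation as R
def cap(n):
    c=cams.capture(n); o=np.array(c["orientation"]); 
    c["Rm"]=o if o.shape==(3,3) else (R.from_rotvec(o).as_matrix() if o.size==3 else None)
    c["K"]=np.array(c["intrinsics"]); c["p"]=np.array(c["position"]); return c
def pts(c):
    z=c["z_map"]; v,u=np.indices(z.shape); K=c["K"]
    P=np.stack([(u-K[0,2])*z/K[0,0],(v-K[1,2])*z/K[1,1],z],-1)
    return P@c["Rm"].T+c["p"]
def proj(c,P):
    q=(np.atleast_2d(P)-c["p"])@c["Rm"]; q=q@c["K"].T; return q[:,:2]/q[:,2:]
E
python3 - <<'E'
from h import *
for n in("side","top"):
    c=cap(n); cv2.imwrite(f"pics/{n}0.png",c["image"]); print(n,c["p"],c["orientation"],c["K"].tolist())
    np.savez(f"{n}0.npz",P=pts(c),im=c["image"],z=c["z_map"])
print(manip.state())
E
```

```text
pics
side [0.27112002 0.78580131 0.69810317] [-0.42455599  2.56176135 -1.41619905] [[440.2603934250353, 0.0, 274.9051624265445], [0.0, 440.2603934250353, 203.52557232112756], [0.0, 0.0, 1.0]]
top [ 0.35793602 -0.02960745  1.3492602 ] [-2.13215089  2.12409229 -0.19682873] [[456.2505981131294, 0.0, 284.4519464200289], [0.0, 456.2505981131294, 217.10839607684505], [0.0, 0.0, 1.0]]
{'clock': 0.1, 'joint_pos': array([ 1.30008065e+00,  2.64710083e-01,  1.60521210e+00, -5.89940329e-05,
        1.27368864e+00, -3.68803545e-02]), 'joint_velocities': array([ 7.83113089e-05, -1.75575155e-03, -3.22926893e-03,  7.91999888e-04,
       -1.03841888e-03, -3.33441218e-04]), 'tau': array([-3.78721370e-05, -5.03610706e+01, -3.58071649e+01,  7.30196130e-02,
        2.32788589e-02, -4.27234568e-05]), 'tool_pos': array([0.15624381, 0.65602216, 0.23750443]), 'tcp_rot': array([ 0.18199486,  1.56324341, -0.18514714]), 'contact_force': array([ 0.19188473,  0.53951381, -0.40198453]), 'moment': array([ 0.00743633,  0.00323477, -0.01153407]), 'gripper_width': 0.08831758822177918}
```

View pics/side0.png

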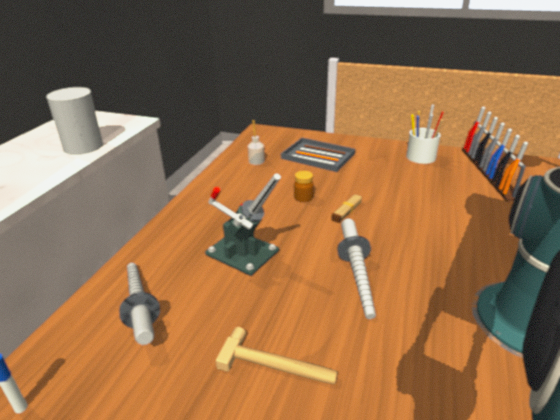

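View pics/top0.png

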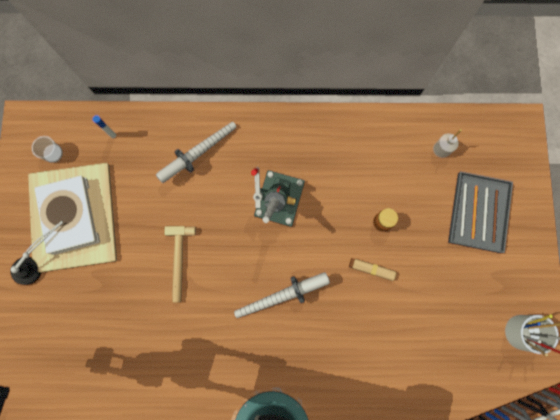

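The side view shows the holder around (245,240), with its latch knob at (215,193) and the mandrel tip at (278,178). In the top view the holder is around (280,200), with the knob at (255,172). Two other mandrels, both look-alikes, lie on the bench. I'll zoom in and get 3D points.

```bash
python3 - <<'E'
from h import *
s=np.load("side0.npz");t=np.load("top0.npz")
a=cv2.resize(s["im"][165:275,195:300],None,fx=5,fy=5,interpolation=cv2.INTER_CUBIC)
b=cv2.resize(t["im"][160:235,240:312],None,fx=5,fy=5,interpolation=cv2.INTER_CUBIC)
o=np.zeros((max(a.shape[0],b.shape[0]),a.shape[1]+b.shape[1],3),np.uint8)
o[:a.shape[0],:a.shape[1]]=a;o[:b.shape[0],a.shape[1]:]=b
o=cv2.resize(o,None,fx=.9,fy=.9) ; print(o.shape)
cv2.imwrite("pics/crop0.png",o[:, :800])
for n,d,box in(("side",s,(165,275,195,300)),("top",t,(160,235,240,312))):
    P=d["P"];im=d["im"].astype(int);m=np.zeros(im.shape[:2],bool);m[box[0]:box[1],box[2]:box[3]]=1
    m&=d["z"]>0
    B,G,Rr=im[...,0],im[...,1],im[...,2]
    red=m&(Rr>120)&(G<60)&(B<60)&(P[...,2]>.05)
    print(n,"red",red.sum(),P[red].mean(0) if red.any() else 0, np.argwhere(red)[:,::-1].mean(0))
    foot=m&(P[...,2]>.008)&(P[...,2]<.03)&(im.max(-1)<90)
    q=P[foot];print("foot",foot.sum(),q.min(0),q.max(0),cv2.minAreaRect(q[:,:2].astype(np.float32)) if len(q) else 0)
    hi=m&(P[...,2]>.15)
    for z in np.arange(.15,.36,.02):
        k=m&(P[...,2]>z)&(P[...,2]<z+.02)
        if k.any(): print(round(z,2),k.sum(),P[k].mean(0).round(3),P[k].min(0).round(3),P[k].max(0).round(3))
E
```

```text
(495, 796, 3)
side red 61 [0.68105425 0.05246678 0.21300861] [215.06557377 192.75409836]
foot 462 [ 0.57400744 -0.07558535  0.00801285] [0.73702344 0.0616336  0.02996663] ((0.6541090607643127, -0.013427101075649261), (0.12348957359790802, 0.13707636296749115), 73.98292541503906)
0.15 289 [0.635 0.02  0.158] [ 0.595 -0.029  0.15 ] [0.684 0.054 0.17 ]
0.17 154 [0.645 0.028 0.179] [ 0.582 -0.     0.17 ] [0.706 0.05  0.19 ]
0.19 116 [0.624 0.027 0.201] [ 0.57  -0.001  0.19 ] [0.701 0.055 0.21 ]
0.21 120 [0.622 0.032 0.22 ] [0.559 0.006 0.21 ] [0.692 0.058 0.23 ]
0.23 64 [0.561 0.018 0.24 ] [0.548 0.012 0.231] [0.576 0.023 0.25 ]
0.25 39 [0.552 0.017 0.255] [0.546 0.008 0.25 ] [0.562 0.023 0.26 ]
top red 21 [0.68036186 0.03858082 0.21477508] [256.61904762 173.04761905]
foot 359 [ 0.57824761 -0.08943992  0.00804022] [0.72321475 0.05411034 0.02471929] ((0.6575239896774292, -0.01754746586084366), (0.11716849356889725, 0.13890884816646576), 74.80520629882812)
0.15 247 [0.637 0.008 0.158] [ 0.607 -0.035  0.15 ] [0.672 0.049 0.17 ]
0.17 79 [0.649 0.021 0.178] [ 0.593 -0.011  0.17 ] [0.706 0.046 0.189]
0.19 42 [0.62  0.011 0.201] [ 0.578 -0.006  0.192] [0.7   0.046 0.209]
0.21 70 [0.635 0.026 0.221] [ 0.566 -0.004  0.21 ] [0.692 0.053 0.229]
0.23 33 [0.57  0.009 0.241] [0.547 0.001 0.231] [0.681 0.047 0.25 ]
0.25 37 [0.553 0.012 0.256] [0.546 0.005 0.251] [0.561 0.019 0.262]
```

View pics/crop0.png

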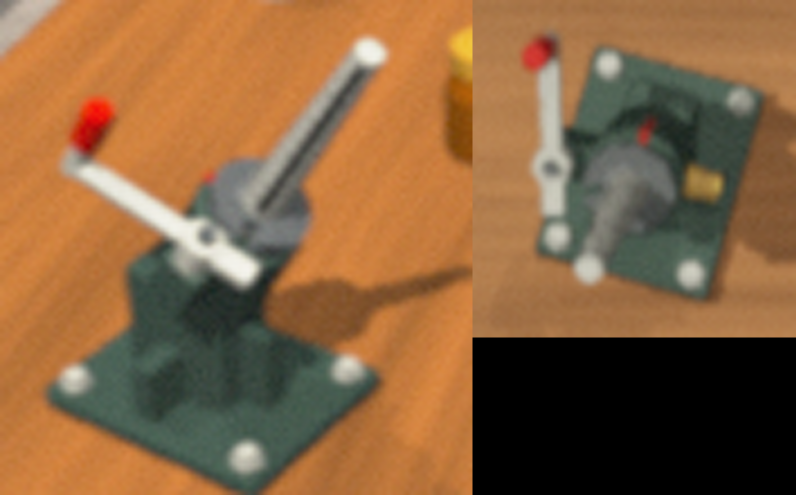

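The crop shows the groove on the mandrel's camera-facing side, between about (362,75) and (275,200). The red paint mark is at the holder's far side (648,130), so the holder's x points roughly world +x, and the latch is well open. Next I'll work out the frames, the groove angle and the IK.

```bash
cat >> h.py <<'E'
def frame(phi):
    c,s=np.cos(phi),np.sin(phi); z=np.array([-.5*c,-.5*s,.75**.5]); x=np.array([.75**.5*c,.75**.5*s,.5])
    return np.stack([x,np.cross(z,x),z],1)
def ray(c,u,v):
    d=c["Rm"]@np.array([(u-c["K"][0,2])/c["K"][0,0],(v-c["K"][1,2])/c["K"][1,1],1]); return c["p"],d/np.linalg.norm(d)
def tri(rays):
    A=sum(np.eye(3)-np.outer(d,d) for p,d in rays); b=sum((np.eye(3)-np.outer(d,d))@p for p,d in rays)
    x=np.linalg.solve(A,b); return x,[np.linalg.norm(np.cross(x-p,d)) for p,d in rays]
E
python3 - <<'E'
from h import *
C={n:cap(n) for n in("side","top")}; t,s=C["top"],C["side"]
g=lambda x,y:(240+(x+.0-472.5)/4.5-.4,160+y/4.5-.4)
h=lambda x,y:(195+x/4.5-.4,165+y/4.5-.4)
def onz(c,u,v,z): p,d=ray(c,u,v); return p+d*(z-p[2])/d[2]
b=[onz(t,*g(*q),.018)[:2] for q in((608,65),(741,100),(690,274),(557,237))]
b=np.array(b);print("bolts",b.round(4),b.mean(0))
for v in(b[0]-b[3],b[1]-b[2]): print(np.degrees(np.arctan2(v[1],v[0])),np.linalg.norm(v))
for v in(b[0]-b[1],b[3]-b[2]): print(np.degrees(np.arctan2(v[1],v[0]))-90,np.linalg.norm(v))
for nm,a,c in(("tip",(369,53),(590,269)),("pivot",(207,236),(551,168)),("knobtop",(97,110),(535,56))):
    x,r=tri([ray(s,*h(*a)),ray(t,*g(*c))]);print(nm,x.round(4),np.round(r,4))
phi=np.radians(-15.5);F=frame(phi)
tip=tri([ray(s,*h(369,53)),ray(t,*g(590,269))])[0]
O=tip-.147*F[:,2];print("O from tip",O)
for n in C:
    P=pts(C[n]);L=(P-O)@F; im=C[n]["image"].astype(int)
    m=(np.hypot(L[...,0],L[...,1])<.04)&(abs(L[...,2]-.017)<.006)&(np.hypot(L[...,0],L[...,1])>.017)
    q=L[m]; print(n,m.sum(),"collar rect",q.min(0).round(4),q.max(0).round(4),"med z",np.median(q[:,2]))
    Lt=L; r=np.hypot(L[...,0],L[...,1])
    for a,bb in((.03,.06),(.06,.09),(.09,.12),(.12,.14)):
        m=(r<.02)&(L[...,2]>a)&(L[...,2]<bb); g8=im.max(-1)
        if m.sum()<8: continue
        d=m&(g8<.6*np.percentile(g8[m],80))
        print(n,a,m.sum(),L[m].mean(0).round(4),"dark",d.sum(),L[d].mean(0).round(4),np.percentile(g8[m],[5,30,50,80]))
E
```

```text
bolts [[ 0.7336  0.0112]
 [ 0.7098 -0.0779]
 [ 0.5915 -0.0441]
 [ 0.616   0.0438]] [ 0.66272751 -0.01674814]
-15.481361398392577 0.12207062519383309
-15.976295361812332 0.12302538960093755
-14.953894806525227 0.09228021943182974
-15.54458592256654 0.09121365651883163
tip [0.5523 0.0126 0.2537] [0.0004 0.0004]
pivot [0.631  0.0403 0.152 ] [0.001 0.001]
knobtop [0.6814 0.0465 0.2192] [0.0006 0.0006]
O from tip [ 0.62309598 -0.00706788  0.12635886]
side 193 collar rect [-0.0211 -0.0246  0.0114] [0.0333 0.0315 0.0229] med z 0.019729237260041645
side 0.03 94 [0.0035 0.0098 0.0446] dark 23 [-0.001   0.0098  0.0442] [ 78.65 102.9  116.   164.  ]
side 0.06 94 [0.0017 0.0088 0.0753] dark 24 [-0.0015  0.0099  0.0749] [ 76.3 106.  135.  172.4]
side 0.09 86 [0.0005 0.0082 0.106 ] dark 30 [-0.0029  0.0091  0.1051] [ 69.   98.  127.5 174. ]
side 0.12 50 [-0.0005  0.0074  0.1302] dark 19 [-0.0036  0.0084  0.1312] [ 74.  100.  134.5 177.2]
top 180 collar rect [-0.018  -0.0266  0.011 ] [0.0353 0.0388 0.023 ] med z 0.019962607334292386
top 0.03 41 [ 0.0134 -0.0012  0.0437] dark 2 [ 0.0038 -0.0101  0.0419] [ 79.  97. 112. 127.]
top 0.06 41 [ 0.0106 -0.0007  0.0753] dark 0 [nan nan nan] [ 84.  96. 117. 129.]
top 0.09 38 [ 0.0088 -0.001   0.1046] dark 0 [nan nan nan] [ 84.7 100.  116.  124.6]
top 0.12 24 [ 0.0071 -0.0004  0.1298] dark 0 [nan nan nan] [ 87.15 107.   115.   134.4 ]<stdin>:24: RuntimeWarning: Mean of empty slice.
  ret = um.true_divide(
```

```bash
cat > meas.py <<'E'
from h import *
from scipy.optimize import least_squares
def taper(O,F,views=("side","top"),h0=.017,verb=True,zmin=.03,zmax=.14):
    """slice centres of taper in holder frame; groove angle"""
    out=[]
    for n in views:
        c=cap(n);P=pts(c);L=(P-O)@F;im=c["image"].astype(int).max(-1)
        cl=(c["p"]-O)@F; r=np.hypot(L[...,0],L[...,1])
        for a in np.arange(zmin,zmax-.01,.02):
            m=(r<.024)&(L[...,2]>a)&(L[...,2]<a+.02)&(c["z_map"]>0)
            if m.sum()<12: continue
            h=a+.01; rad=(.024-.009*(h-h0)/.130)/2
            k=cl[:2]-np.median(L[m][:,:2],0); k/=np.linalg.norm(k); t=np.array([-k[1],k[0]])
            q=L[m][:,:2]; lo,hi=np.percentile(q@t,[3,97]); ctr=t*(lo+hi)/2+k*(np.percentile(q@k,85)-rad*.95)
            d=m&(im<.6*np.percentile(im[m],80)); g=np.nan
            if d.sum()>4: v=L[d][:,:2].mean(0)-ctr; g=np.degrees(np.arctan2(v[1],v[0]))
            out.append((n,h,*ctr,g))
            if verb: print(n,round(h,3),ctr.round(4),"w",round(hi-lo,4),"2r",round(2*rad,4),"groove",round(g,1),d.sum())
    return out
E
python3 - <<'E'
from meas import *
F=frame(np.radians(-15.5)); O=np.array([.623,-.006,.135])
taper(O,F)
for n in("side","top"):
    c=cap(n);L=(pts(c)-O)@F;r=np.hypot(L[...,0]-.003,L[...,1])
    m=(r>.016)&(r<.036)&(abs(L[...,2]-.015)<.005)
    q=L[m]
    print(n,m.sum(),"collar plane z med",np.median(q[:,2]).round(4),"circle",cv2.minEnclosingCircle(q[:,:2].astype(np.float32)),np.percentile(q[:,:2],[2,98],axis=0).round(4))
    A=np.c_[q[:,:2],np.ones(len(q))];print("plane",np.linalg.lstsq(A,q[:,2],rcond=None)[0].round(4))
    im=c["image"].astype(int)
    red=(im[...,2]>110)&(im[...,1]<70)&(im[...,0]<70)
    k=red&(np.linalg.norm(L-[.05,.05,.05],axis=-1)<.1)&(L[...,2]>.025); print("knob",k.sum(),L[k].mean(0).round(4),L[k].min(0).round(4),L[k].max(0).round(4), "ray dir",((c["p"]-O)@F/np.linalg.norm(c["p"]-O)).round(2))
    k=red&(np.linalg.norm(L-[.03,0,0],axis=-1)<.03)&(L[...,2]<.02); print("mark",k.sum(),L[k].mean(0).round(4) if k.any() else 0)
    w=(im.min(-1)>140)&(L[...,2]>.008)&(L[...,2]<.03)&(np.linalg.norm(L-[.02,.06,.02],axis=-1)<.08)
    print("bar",w.sum(),L[w].mean(0).round(4),cv2.fitLine(L[w][:,:2].astype(np.float32),2,0,.01,.01).ravel().round(3))
E
```

```text
side 0.04 [0.0014 0.0011] w 0.0207 2r 0.0224 groove 127.7 14
side 0.06 [0.0001 0.0014] w 0.0193 2r 0.021 groove 122.7 17
side 0.08 [-0.0011  0.0009] w 0.0181 2r 0.0196 groove 122.0 17
side 0.1 [-0.0021  0.0016] w 0.0167 2r 0.0183 groove 125.6 22
side 0.12 [-0.0033  0.0011] w 0.0151 2r 0.0169 groove 127.3 18
top 0.04 [ 0.0011 -0.0003] w 0.0203 2r 0.0224 groove nan 2
top 0.06 [ 0.0007 -0.0002] w 0.0189 2r 0.021 groove nan 0
top 0.08 [-0.0004 -0.0006] w 0.0194 2r 0.0196 groove nan 0
top 0.1 [-0.0017 -0.0008] w 0.0162 2r 0.0183 groove nan 0
top 0.12 [-0.0025 -0.0001] w 0.0159 2r 0.0169 groove nan 0
side 172 collar plane z med 0.0123 circle ((0.0029982400592416525, 0.001632416620850563), 0.029589734971523285) [[-0.0222 -0.0217]
 [ 0.0278  0.0271]]
plane [ 0.0345 -0.0062  0.0124]
knob 69 [0.0742 0.0719 0.0477] [0.0688 0.0644 0.0285] [0.0819 0.0765 0.059 ] ray dir [-0.19  0.65  0.74]
mark 0 0
bar 278 [0.0215 0.0528 0.0149] [0.946 0.326 0.022 0.053]
top 150 collar plane z med 0.0131 circle ((0.0036459527909755707, -0.000457635847851634), 0.028019096702337265) [[-0.0179 -0.0268]
 [ 0.0301  0.0249]]
plane [ 0.0265 -0.0096  0.0129]
knob 29 [0.0822 0.0644 0.0503] [0.0735 0.0589 0.031 ] [0.0872 0.0699 0.0595] ray dir [ 0.31 -0.08  0.95]
mark 7 [ 0.0331  0.     -0.006 ]
bar 148 [0.019  0.0514 0.0146] [0.971 0.237 0.019 0.051]
```

```bash
cat >> h.py <<'E'
F=frame(np.radians(-15.5)); O=np.array([.627,-.007,.135])
def rotv(a):  # tool x=-Hz, tool y at angle a (deg) about Hz from Hx
    a=np.radians(a); x=-F[:,2]; y=np.cos(a)*F[:,0]+np.sin(a)*F[:,1]
    return R.from_matrix(np.stack([x,y,np.cross(x,y)],1)).as_rotvec()
def W(x,y,z): return O+F@np.array([x,y,z])
def ax():  # force along Hz (positive = pushed out of bore), and lateral, and moment about Hz
    s=manip.state(); f=F.T@s["contact_force"]; m=F.T@s["moment"]; return f.round(1),m.round(2)
def loc(): return (F.T@(np.array(manip.state()["tool_pos"])-O))
E
python3 - <<'E'
from h import *
for a in range(-180,180,30):
    r=[]
    for z in (.093,.19):
        j=inverse_kinematics(W(-.005,0,z),rotv(a)); r.append(None if j is None else np.round(j,2))
    print(a,*r)
E
```

```text
-180 None None
-150 None None
-120 None None
-90 [ 0.07 -0.18  2.2  -0.28  0.64  2.09] [ 0.11 -0.35  2.17 -0.25  0.85  2.07]
-60 [ 0.07 -0.18  2.2  -0.28  0.64  1.57] [ 0.11 -0.35  2.17 -0.25  0.85  1.55]
-30 [ 0.07 -0.18  2.2  -0.28  0.64  1.04] [ 0.11 -0.35  2.17 -0.25  0.85  1.02]
0 [ 0.07 -0.18  2.2  -0.28  0.64  0.52] [ 0.11 -0.35  2.17 -0.25  0.85  0.5 ]
30 [ 0.07 -0.18  2.2  -0.28  0.64 -0.  ] [ 0.11 -0.35  2.17 -0.25  0.85 -0.02]
60 [ 0.07 -0.18  2.2  -0.28  0.64 -0.53] [ 0.11 -0.35  2.17 -0.25  0.85 -0.55]
90 [ 0.07 -0.18  2.2  -0.28  0.64 -1.05] [ 0.11 -0.35  2.17 -0.25  0.85 -1.07]
120 [ 0.07 -0.18  2.2  -0.28  0.64 -1.57] [ 0.11 -0.35  2.17 -0.25  0.85 -1.59]
150 [ 0.07 -0.18  2.2  -0.28  0.64 -2.1 ] [ 0.11 -0.35  2.17 -0.25  0.85 -2.12]
```

```bash
python3 - <<'E'
from h import *
manip.move_pose(W(-.005,0,.25),rotv(90)); print(loc().round(4),ax(),manip.state()["clock"])
for n in("side","top"):
    c=cap(n); cv2.imwrite(f"pics/{n}1.png",c["image"])
manip.set_gripper(.045)
manip.move_linear(W(-.0055,0,.093),rate=.12); print(loc().round(4),ax(),manip.state()["clock"])
a=cap("side")["image"][120:260,180:330];b=cap("top")["image"][140:260,220:340]
cv2.imwrite("pics/pre.png",np.hstack([cv2.resize(a,(450,420)),cv2.resize(b,(350,420))[:,:350]]))
E
```

```text
[-0.005   0.0006  0.2499] (array([-0.5,  1.7, -0.7]), array([-0.02,  0.26,  0.05])) 2.95
[-0.0048  0.0002  0.0937] (array([ 1.3, -0.3, -0.2]), array([-0.  ,  0.27,  0.05])) 5.2833
```

View pics/pre.png

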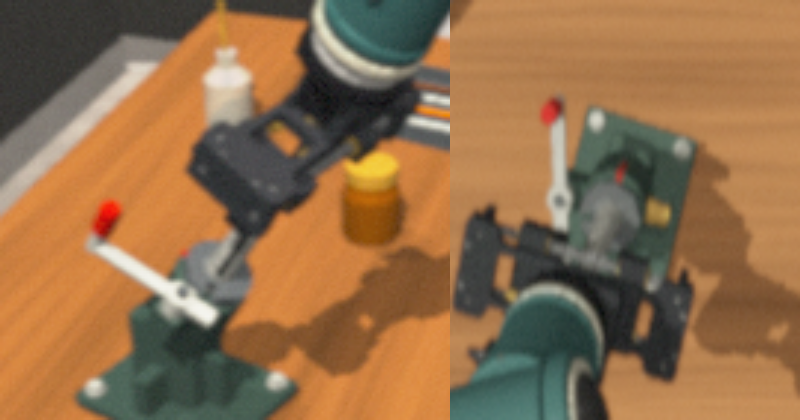

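The fingers straddle the taper near its thin end and nothing is touching. I'll grip, straighten it slightly and turn it.

```bash
python3 - <<'E'
from h import *
manip.set_gripper(0,force=50); print(manip.state()["gripper_width"],loc().round(4),ax())
z0=loc()[2]
manip.move_linear(W(-.0015,0,z0+.002),rate=.03); print(loc().round(4),ax())
for a in range(75,-31,-15):
    manip.move_linear(W(-.0015,0,z0+.002),rate=.05,rot=rotv(a)); print(a,loc().round(4),*ax(),round(manip.state()["clock"],2))
a,b=cap("side")["image"][120:260,180:330],cap("top")["image"][140:260,220:340]
cv2.imwrite("pics/rot.png",np.hstack([cv2.resize(a,(450,420),interpolation=2),cv2.resize(b,(350,420),interpolation=2)]))
E
```

```text
0.016897874251861116 [-0.0053 -0.0002  0.0932] (array([ 0. , -1.6,  1.9]), array([-0.37,  0.22,  0.02]))
[-0.003  -0.0002  0.0942] (array([-1.8, -0.7, -7.3]), array([-0.07,  0.52,  0.05]))
75 [-0.0023 -0.      0.0947] [-2.  -0.2 -7.2] [0.06 0.57 0.02] 6.63
60 [-0.0017  0.0002  0.0951] [-1.7  0.8 -8. ] [0.24 0.46 0.02] 7.04
45 [-0.0012  0.0002  0.0953] [-1.1  1.2 -5.1] [0.29 0.46 0.  ] 7.45
30 [-0.0009  0.0002  0.0955] [-1.2  1.2 -4.7] [ 0.28  0.3  -0.02] 7.86
15 [-0.0008  0.0001  0.0955] [ 0.4  0.3 -4.8] [ 0.26  0.14 -0.03] 8.27
0 [-0.0008  0.0001  0.0954] [ 1.   0.6 -5.7] [ 0.24  0.01 -0.02] 8.68
-15 [-0.0008  0.0001  0.0954] [ 1.5  0.3 -4.7] [ 0.13 -0.16  0.01] 9.08
-30 [-0.0009 -0.      0.0954] [ 1.8 -0.2 -4.7] [-0.12 -0.3  -0.04] 9.49
```

View pics/rot.png

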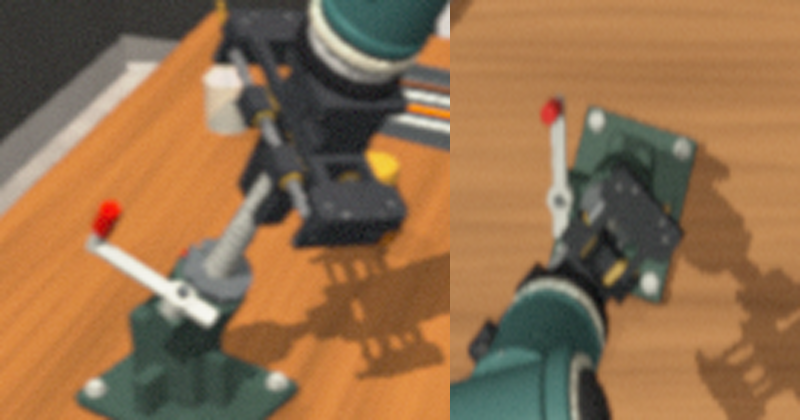

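```bash
python3 - <<'E'
from meas import *
import h
taper(h.O,h.F,zmin=.025,zmax=.085)
c=cap("top");b=c["image"][170:215,250:310];cv2.imwrite("pics/rot2.png",cv2.resize(b,(800,600),interpolation=2))
E
```

```text
side 0.035 [-0.0003  0.0022] w 0.0212 2r 0.0228 groove 177.6 7
side 0.055 [-0.0001  0.0026] w 0.0198 2r 0.0214 groove nan 0
side 0.075 [0.0001 0.0024] w 0.0192 2r 0.02 groove nan 0
```

View pics/rot2.png

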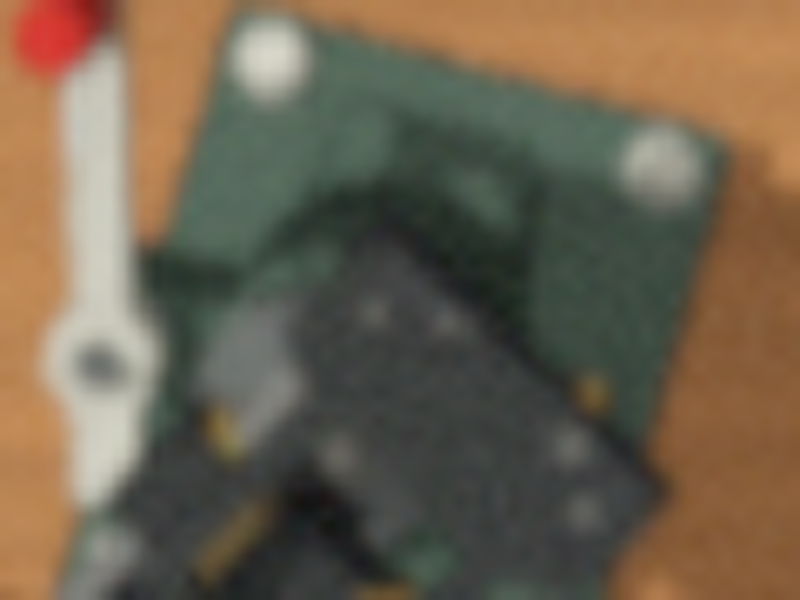

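The side view shows the groove has turned out of sight, away from the camera. From above, the fingers cover it. I'll press down with force monitoring and search the angle around the estimate.

```bash
cat > press.py <<'E'
from h import *
def press(zc,a,fmax,zmin,x=-.0005,y=0.):
    while zc>zmin:
        zc-=.001; manip.move_linear(W(x,y,zc),rate=.02,rot=rotv(a))
        f,m=ax()
        if f[2]>fmax: break
    print(a,"cmd",round(zc,4),"at",loc().round(4),f,m,round(manip.state()["clock"],2)); return zc
E
python3 - <<'E'
from press import *
zc=press(.0955,-35,20,.080)
E
```

```text
-35 cmd 0.0905 at [0.0011 0.0008 0.0933] [-6.   0.3 26.1] [0.1  1.11 0.01] 10.99
```

```bash
python3 - <<'E'
from press import *
zc=.0907
for a in (-37,-39,-41,-43,-45,-47,-49,-45,-40,-35,-33,-31,-29,-27,-25,-23,-21):
    manip.move_linear(W(-.0005,0,zc),rate=.1,rot=rotv(a)); f,m=ax(); l=loc()
    print(a,l.round(4),f,m,round(manip.state()["clock"],2))
    if l[2]<.0922: print("drop"); break
E
```

```text
-37 [0.001  0.0009 0.0933] [-5.8  0.1 24.4] [0.16 1.06 0.28] 11.24
-39 [0.0011 0.0011 0.0933] [-5.   1.3 23.3] [0.28 1.   0.49] 11.49
-41 [0.0011 0.0012 0.0933] [-5.2  2.3 22.7] [0.35 0.99 0.53] 11.74
-43 [0.0011 0.0013 0.0932] [-5.1  3.9 22.1] [0.39 1.03 0.64] 11.99
-45 [0.0009 0.0012 0.0932] [-5.2  2.3 23. ] [0.34 1.02 0.63] 12.24
-47 [0.0008 0.0012 0.0932] [-5.3  2.  22.5] [0.28 1.08 0.63] 12.49
-49 [0.0009 0.0012 0.0932] [-4.3  2.9 22.2] [0.34 1.07 0.62] 12.74
-45 [0.0007 0.0008 0.0931] [-5.2  1.1 22.6] [0.05 1.08 0.19] 12.99
-40 [0.0003 0.0003 0.0915] [2.  0.4 3.3] [-0.06 -0.04  0.39] 13.24
drop
```

It dropped in at about -40. I'll press it home.

```bash
python3 - <<'E'
from press import *
zc=press(.0907,-40,38,.078,x=0.)
E
```

```text
-40 cmd 0.0817 at [0.0032 0.0008 0.0859] [-6.5 -1.9 39. ] [-0.27  1.57  0.26] 15.49
```

```bash
cat > collar.py <<'E'
from h import *
def collar():
    for n in("side","top"):
        c=cap(n);L=(pts(c)-np.array([.623,-.006,.135]))@F;r=np.hypot(L[...,0]-.003,L[...,1])
        m=(r>.016)&(r<.030)&(abs(L[...,2]-.0085)<.009)
        q=L[m]
        if len(q)>20: print(n,m.sum(),"med z",np.median(q[:,2]).round(4),"plane",np.linalg.lstsq(np.c_[q[:,:2],np.ones(len(q))],q[:,2],rcond=None)[0].round(4))
E
python3 - <<'E'
from press import *
from collar import collar
collar()
for x,a in((-.003,-40),(-.003,-37),(-.003,-43),(-.003,-40)):
    manip.move_linear(W(x,0,.0812),rate=.1,rot=rotv(a)); print(x,a,loc().round(4),*ax(),round(manip.state()["clock"],2))
collar()
E
```

```text
side 200 med z 0.0053 plane [-0.0144 -0.0154  0.0052]
top 84 med z 0.0043 plane [-0.0285 -0.004   0.0051]
-0.003 -40 [0.0016 0.0007 0.0856] [-3.4 -3.3 35.8] [-0.53  0.91  0.34] 15.84
-0.003 -37 [0.0016 0.0004 0.0856] [-2.4 -4.4 35.6] [-0.66  0.86 -0.  ] 16.09
-0.003 -43 [0.0017 0.0007 0.0856] [-4.3 -2.9 34.7] [-0.51  0.83  0.54] 16.35
-0.003 -40 [0.0017 0.0006 0.0856] [-3.3 -4.  34.8] [-0.59  0.85  0.12] 16.6
side 198 med z 0.0049 plane [-0.004  -0.0102  0.0049]
top 86 med z 0.0047 plane [-0.028  -0.0129  0.0052]
```

```bash
python3 - <<'E'
from press import *
from collar import collar
manip.move_linear(W(0,0,.0875),rate=.05); print(loc().round(4),*ax())
manip.set_gripper(.045); print(loc().round(4),*ax())
manip.move_linear(W(0,0,.2),rate=.15)
manip.move_linear(W(-.12,-.05,.24),rate=.25)
print(manip.state()["clock"])
collar()
from meas import taper
import h
taper(h.O,h.F)
a,b=cap("side")["image"][150:270,190:310],cap("top")["image"][160:235,240:315]
cv2.imwrite("pics/home.png",np.hstack([cv2.resize(a,(400,400),interpolation=2),cv2.resize(b,(400,400),interpolation=2)]))
E
```

```text
[0.0001 0.0001 0.0877] [-1.2  0.   7.3] [0.03 0.16 0.25]
[-0.0002 -0.0001  0.0873] [-0.2 -0.8 -0.1] [-0.06  0.36  0.03]
19.1667
side 223 med z 0.0063 plane [ 0.0205 -0.021   0.0062]
top 186 med z 0.0071 plane [ 0.0088 -0.0003  0.0068]
side 0.04 [-0.0002  0.0019] w 0.0205 2r 0.0224 groove nan 3
side 0.06 [-0.0004  0.0014] w 0.0195 2r 0.021 groove nan 0
side 0.08 [-0.0009  0.0016] w 0.018 2r 0.0196 groove nan 0
side 0.1 [-0.0012  0.0015] w 0.0171 2r 0.0183 groove nan 0
side 0.12 [-0.0014  0.0018] w 0.0156 2r 0.0169 groove nan 0
top 0.04 [ 0.0007 -0.0006] w 0.02 2r 0.0224 groove nan 2
top 0.06 [0.0004 0.0002] w 0.0188 2r 0.021 groove -7.2 5
top 0.08 [-0.0001  0.0006] w 0.0172 2r 0.0196 groove -7.1 5
top 0.1 [-0.0012  0.    ] w 0.0173 2r 0.0183 groove nan 3
top 0.12 [-0.0007 -0.0004] w 0.0148 2r 0.0169 groove nan 3
```

View pics/home.png

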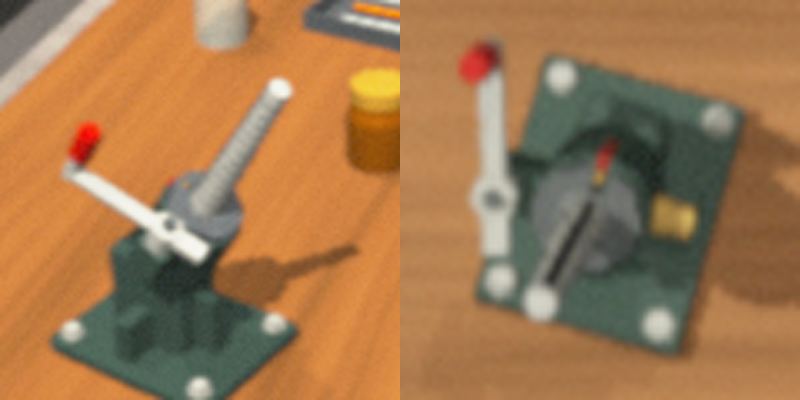

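Groove and notch now face the brass pin, visible in the notch at (600,178) of the crop. Backing off while still gripped may have lifted the mandrel about 1–2 mm, so I'll push it down with shut fingertips on the tip.

```bash
python3 - <<'E'
from press import *
from collar import collar
manip.set_gripper(0,force=20)
manip.move_linear(W(-.001,.0005,.165),rate=.25,rot=rotv(0)); print(loc().round(4),*ax())
zc=.148
manip.move_linear(W(-.001,.0005,zc),rate=.1)
while zc>.125:
    zc-=.0015; manip.move_linear(W(-.001,.0005,zc),rate=.02); f,m=ax(); print(round(zc,4),loc().round(4),f)
    if f[2]>42: break
collar()
manip.move_linear(W(-.001,.0005,.165),rate=.1)
manip.move_linear(W(-.1,.0,.22),rate=.25); print(manip.state()["clock"]); collar()
E
```

```text
[-0.0017  0.0003  0.1648] [ 0.6 -0.   0.2] [-0.1   0.29  0.08]
0.1465 [-0.0008  0.0005  0.147 ] [-0.  -0.6  0.2]
0.145 [-0.001   0.0005  0.145 ] [-0.   0.5  1. ]
0.1435 [-0.0011  0.0005  0.1433] [0.5 1.1 0.1]
0.142 [-0.0011  0.0005  0.1418] [-0.1 -0.4  0.2]
0.1405 [-0.0011  0.0005  0.1404] [0.9 0.2 0.5]
0.139 [-0.0011  0.0005  0.1389] [-0.3 -0.7  0.8]
0.1375 [0.0005 0.0008 0.1384] [ 1.1 -0.3  4.8]
0.136 [0.0018 0.0011 0.1381] [ 1.3 -0.4 13.6]
0.1345 [0.0022 0.0011 0.138 ] [-3.4 -2.1 25.4]
0.133 [0.0024 0.0011 0.1379] [-8.4 -3.3 37.6]
0.1315 [0.0028 0.0013 0.1378] [-13.5  -3.6  50.6]
side 206 med z 0.0046 plane [ 0.0043 -0.0082  0.0045]
top 55 med z 0.0052 plane [-0.0734 -0.0843  0.0036]
25.325
side 203 med z 0.0051 plane [0.0095 0.0075 0.0047]
top 184 med z 0.0043 plane [0.0076 0.0028 0.0045]
```

Tip stopped hard at 0.138 m above the face, which is exactly the home height, and the collar plane is flat. Now the latch.

```bash
python3 - <<'E'
from press import *
def K(q,h,r=.075): return W(r*np.sin(q),.048+r*np.cos(q),h)
q=1.335
manip.set_gripper(.05)
manip.move_linear(K(q,.21),rate=.25,rot=rotv(-np.degrees(q))); print(loc().round(4),manip.state()["joint_pos"].round(2))
manip.move_linear(K(q,.09),rate=.2)
manip.move_linear(K(q,.033),rate=.08); print(loc().round(4),*ax(),manip.state()["clock"])
a,b=cap("side")["image"][150:270,190:310],cap("top")["image"][140:235,230:325]
cv2.imwrite("pics/knob.png",np.hstack([cv2.resize(a,(400,400),interpolation=2),cv2.resize(b,(400,400),interpolation=2)]))
E
```

```text
[0.0724 0.0654 0.2098] [ 0.2  -0.2   1.96 -0.28  0.93  1.92]
[0.0731 0.0656 0.0329] [-0.  -0.3 -0.3] [-0.03  0.38  0.05] 29.3667
```

View pics/knob.png

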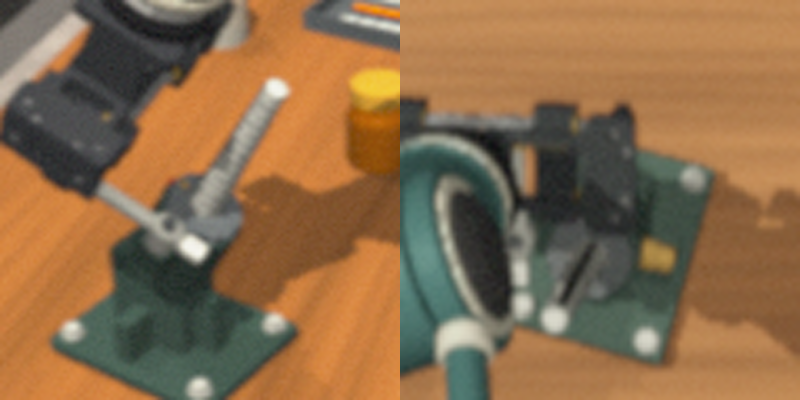

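The fingers are down over the knob with no contact force. I'll grip lightly and swing it along its arc.

```bash
python3 - <<'E'
from press import *
def K(q,h,r=.075): return W(r*np.sin(q),.048+r*np.cos(q),h)
manip.set_gripper(0,force=12); print(manip.state()["gripper_width"],loc().round(4),*ax())
for q in list(np.arange(1.2,0.01,-.15))+[0,-.04,-.07]:
    manip.move_linear(K(q,.033),rate=.06,rot=rotv(-np.degrees(q))); f,m=ax(); l=loc()
    print(round(q,2),"q act",round(np.arctan2(l[0],l[1]-.048),3),f,m,round(manip.state()["clock"],2))
    if np.linalg.norm(f)>30: print("stop"); break
E
```

```text
0.0162441065294426 [0.073  0.0655 0.0331] [ 0.7 -0.3  1.1] [-0.05  0.35  0.08]
1.2 q act 1.197 [-1.5 -0.1  1.8] [-0.03  0.5   0.06] 30.38
1.05 q act 1.049 [-1.4  0.6  3.1] [-0.09  0.65  0.06] 30.72
0.9 q act 0.901 [-2.  -1.9  5.2] [-0.24  0.71  0.08] 31.05
0.75 q act 0.751 [-2.2 -2.2  5. ] [-0.35  0.79  0.05] 31.38
0.6 q act 0.6 [-2.5 -3.1  6. ] [-0.47  0.77  0.03] 31.72
0.45 q act 0.449 [-2.8 -2.6  4.2] [-0.54  0.79 -0.01] 32.05
0.3 q act 0.299 [-2.7 -4.2  4.5] [-0.65  0.67  0.03] 32.38
0.15 q act 0.147 [-2.8 -3.7  4.7] [-0.68  0.61  0.06] 32.72
0 q act 0.011 [ 0.7 -4.3  1.4] [-0.9   0.14  0.05] 33.05
-0.04 q act 0.009 [ 8.8 -7.2 -5.4] [-1.2  -0.93 -0.  ] 33.3
-0.07 q act 0.007 [13.3 -9.3 -9.4] [-1.43 -1.74 -0.06] 33.55
```

The latch hit its stop at q ≈ 0. I'll release, retreat and verify.

```bash
python3 - <<'E'
from press import *
from collar import collar
manip.move_linear(W(0,.123,.033),rate=.05); manip.set_gripper(.05); print(loc().round(4),*ax())
manip.move_linear(W(0,.123,.2),rate=.15)
manip.move_linear(W(-.12,.1,.25),rate=.25); print(*ax(),manip.state()["clock"])
collar()
for n in("side","top"):
    c=cap(n);L=(pts(c)-O)@F;im=c["image"].astype(int);red=(im[...,2]>110)&(im[...,1]<70)&(im[...,0]<70)
    k=red&(np.linalg.norm(L-[0,.12,.05],axis=-1)<.06); print(n,"knob",k.sum(),L[k].mean(0).round(4))
    cv2.imwrite(f"pics/{n}E.png",c["image"])
a,b=cv2.imread("pics/sideE.png")[150:270,190:310],cv2.imread("pics/topE.png")
t0=cv2.imread("pics/top0.png")
cv2.imwrite("pics/end.png",np.hstack([cv2.resize(a,(280,280),interpolation=2),cv2.resize(b[150:320,130:420],(478,280),interpolation=2)]))
E
```

```text
[-1.000e-04  1.232e-01  3.300e-02] [-0.4  0.2 -0.8] [-0.1   0.33  0.06]
[1.1 0.6 1.1] [-0.09  0.26  0.06] 36.4
side 199 med z 0.0048 plane [0.0101 0.0734 0.0048]
top 189 med z 0.005 plane [-0.0533  0.0923  0.0062]
side knob 71 [-0.0006  0.1284  0.0503]
top knob 28 [0.0064 0.1198 0.0534]
```

View pics/end.png

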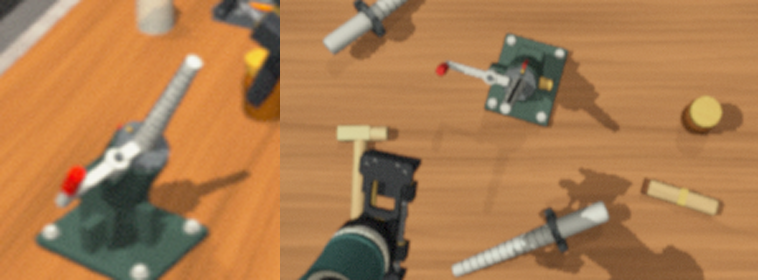

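The latch is shut with its nose over the collar, the bystanders haven't moved, and the gripper is clear. Handing in.

```bash
python3 -c "
from h import *
order.close_job(); print(manip.state()['clock'])"
```

```text
the job is handed in; nothing more can be done
the job is handed in; nothing more can be done
```

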